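Tip the tote of spacers towards the drill vice and hold it

TASK

I'm about to pick the brass spacers by hand for the drill vice: take hold of the blue tote by its rim and tip it well over so that all five spacers slide together into one corner, the front corner (front is the wall with the label card) on the side where the drill vice stands. Let them slide by tilting alone, without the gripper touching them or any falling out; the low corner may stay on the bench. Leave everything else where it lies, and finish still gripping the tote, holding it steady and tipped with the spacers bunched in that corner.

Things in the scene. Friction and masses are not known exactly. Their poses are not given: they have to be found in the camera images.
- tote: Blue open plastic tote on the bench. Origin: centre of its underside; x points from the front wall (white label card, facing the robot) to the back wall, y to its left end as the robot sees it, z up. Base 163 (x) by 233 (y), 75 tall, floor 5 and walls 4 thick, 0.24 to 0.39 kg empty. It grips the bench well (friction about 0.6).
- back_rim (a point): Middle of the top edge of the tote's back rim (tote frame 83.5, 0, 75 mm). The top 24 mm of all four walls is an upright, flat-sided rim 12 mm thick, flush with the wall inside and 8 mm proud outside; its middle line lies at x = +-83.5 and y = +-118.5, over its outside it measures 179 by 249.
- corner_left (a point): Inner front left corner of the tote, at the floor (tote frame -77.5, 112.5, 5 mm).
- corner_right (a point): Inner front right corner of the tote, at the floor (tote frame -77.5, -112.5, 5 mm).
- vice: Grey drill-press vice standing to the left or the right of the tote, 3.2 kg, loose: about 220 long (x) by 119 wide (y), 64 high, screw with tommy bar at its -x end. Origin: under the middle of its base, which spans x -75 to 95; the bar is at x = -114 and spans y +-51. Not to be moved.
- bitcase: Closed red steel drill-bit case on the other side of the tote, 115 (x) by 190 (y) by 45 high; origin at the centre of its underside.
- bottle: Clear water bottle with a blue cap, 64 diameter, 200 high, upright; origin at the centre of its underside.
- hammer: Hammer lying flat, 300 long (along its x, head at +x), about 26 high, head 90 across; origin at the bench under its middle.
- screwdriver: Teal screwdriver lying flat, 200 long along its x, 26 high; origin at the bench under its middle.
- square: Engineer's try square lying flat: stock 22 by 110 by 18 high with its centre at the origin, blade 150 long along +x.
- offcut: Pale green plastic offcut, 45 by 160 by 12 high; origin at the centre of its underside.
- spacer0: Loose brass spacer, 20 diameter, 14 high, 32 g, lying flat on the tote's floor; origin at the centre of its underside. Spacers slide on the tote: from about 10 to 14 degrees of tilt on the bare floor, but along a wall, with the slope aimed midway between two walls, only from about 16 to 24 degrees.
- spacer1: Loose brass spacer, 20 diameter, 14 high, 32 g, lying flat on the tote's floor; origin at the centre of its underside. Like spacer0.
- spacer2: Loose brass spacer, 20 diameter, 14 high, 32 g, lying flat on the tote's floor; origin at the centre of its underside. Like spacer0.
- spacer3: Loose brass spacer, 20 diameter, 14 high, 32 g, lying flat on the tote's floor; origin at the centre of its underside. Like spacer0.
- spacer4: Loose brass spacer, 20 diameter, 14 high, 32 g, lying flat on the tote's floor; origin at the centre of its underside. Like spacer0.
There are look-alikes about, which are no part of the job. Of the things that look like the bottle, take the one that is nearest to the robot's base at the start.

How it is judged:
By the outcome, as a careful person would: the job done as asked, in the order asked, and still so for the second after the job is handed in, while the arm keeps its last pose, push and grip.
It also fails if it takes over 38 s, if anything falls off the work surface, if the arm or the gripper's body presses on something with over 40 N, if the wrist force passes 120 N, or if a joint passes its speed limit or range.

ROBOT

A 6-joint arm with a two-finger parallel gripper is mounted at the origin on the work surface. World frame = base frame: x ahead of the robot, y to its left, z up, the work surface at z = 0. Lengths are in mm, angles in rad, forces in N, time in s.
With the tool pointing down it reaches from about 325 to 900 mm from the base axis. Payload 6.1 kg.
Tool frame: the origin (TCP) lies at the very end of the fingers, on their centre line; the grasp point (between the pads) lies 19 mm behind it; z points along the fingers, y is the line along which they close (so a half turn about z gives the same grasp; the last joint's range is limited). The gripper opens to 85 mm and grips with 20 to 120 N. Pads are 22 mm wide; open, the fingers measure 114 mm over their backs; the gripper's body (76 mm by 85 mm) begins 54 mm behind the grasp point. The pads swing forward as they close: fully open they stand 13 mm farther back than shut.
Start: joints at [1.123, 0.22, 1.526, -0, 1.395, -0.126], TCP at [197.67, 592.91, 231.3] pointing down, gripper open.
Joint ranges: [-2.98, 2.98], [-0.91, 2.08], [0.09, 2.57], [-1.24, 4.39], [0.2, 2.65], [-2.68, 2.68]. Speed limits (rad/s): [2.57, 2.57, 3.01, 3.14, 3.14, 3.14].

INTERFACE

Orientations are given as a rotation vector (axis times angle).
In Python, from plant import readout, cams, env gives the robot as it stands. The module is installed in compiled form; this text tells all that it offers.
- The arm moves only by the tool drive_tool, never from a script. Its argument "moves" is a list of rows, each a list of 2 entries, a list of its own where there are three numbers: the shift along the tool's x, y, z scaled (see below), then the turn, a rotation vector about the tool's x, y, z scaled (see below). In form: [[[tx, ty, tz], [wx, wy, wz]], ...]. A call has 1 to 20 rows; each row is the pose to reach, as a shift and turn from the pose commanded when the call began, along the tool's axes at that moment; what a row does not reach only later rows make up. The controller multiplies each number of a shift by 0.1 m and each number of a turn by pi/2 rad. A row lasts 1/8 s, in which the tool goes at most 62.5 mm and 10.7 degrees, less where a joint would pass 70% of its speed; a pose out of reach is approached as far as the arm can. A call with a number of a shift or a turn outside -1 to 1 is refused whole. A call with a gripper value outside its range is refused whole. "fingers" is the opening, from 0 (shut) to 1 (fully open), set as the call begins (left out, the last holds). The fingers move at their own pace and stop on an object; "grip_force" is the grip in N (left out, the last holds). Time passes only in rows, so rows that repeat a pose let the fingers close. It gives the time, the measured TCP pose, the force, the opening and the grip force at its end, in the units of the state.
- readout.sense(): the state, without advancing time (a new reading comes with each control period).
- cams.snapshot(name): name is "scene" or "top" or "wrist"; returns (picture, depth): 420x560x3 uint8, blue, green, red; 420x560 float32, mm along the optical axis (not along the pixel's ray), 0 where there is no reading.
- cams.camera_info(name): a dict with "fx", "fy", "cx", "cy" (pixels), "D" ([k1, k2, p1, p2, k3] as OpenCV has them; the pictures are not rectified), "R" (3x3) and "t" (3): a world point X has camera coordinates R X + t. Camera axes: x right, y down, z forward; pixel columns grow to the right and rows downward; lengths in mm; the calibration is good to about 2 mm. A picture is of the moment at which its call begins: read the wrist's pose just before it. camera_info takes no time and is no camera call; for the wrist camera it gives the pose at the moment of the call.
- env.close_job(): hands the job in; it is judged then, once.
The state is a dict: "time": time; "qpos": joint angles; "qvel": joint speeds; "joint_efforts": joint torques, N m; "eef_pos": TCP position; "tcp_rot": TCP orientation; "contact_force": force on the tool from outside, world axes, zero at the start; "ft_torque": the same for the moment, N m; "finger_gap": finger opening in mm; "grip_force": force on a finger pad.
Only numpy, scipy, OpenCV 4.12 (cv2) and the standard library are available. Lean on these libraries where they do the work, as an engineer would, in place of code of your own. Each camera call takes 0.05 s, during which the arm holds its last target. There are 200 camera calls.

## Working session

There is one attempt and no reset: what is moved stays moved. The work goes in short steps, Python scripts to look and compute and a tool call to move; the robot and the scene stay as the last step left them, time stands still between calls to the robot, and variables do not carry over. Pictures are saved under pics/ and viewed, at most 10 in all, crops included, and the job is handed in when it is done.

Besides the shell and the picture viewer there is one more tool, called after "Request:" as a command line: name --argument value ..., lists and objects as JSON in quotes. drive_tool: Moves the arm, as the interface text tells. Shifts and turns lie within -1 to 1; 1 stands for 0.1 m of shift or pi/2 rad of turn. Its arguments: {"type":"object","properties":{"moves":{"type":"array","items":{"type":"array"}},"fingers":{"type":"number"},"grip_force":{"type":"number"}},"required":["moves"]}

```bash
mkdir -p pics; ls; python3 - <<'E'
from plant import readout, cams
import cv2, numpy as np
for n in ("scene","top"):
    p,d=cams.snapshot(n); cv2.imwrite(f"pics/{n}0.png",cv2.resize(p,(784,588))); np.savez(f"{n}0.npz",p=p,d=d)
    print(cams.camera_info(n))
print(readout.sense())
E
```

```text
pics
{'fx': 418.52736025448183, 'fy': 418.52736025448183, 'cx': 282.6109390223554, 'cy': 207.86425057711682, 'D': array([0.01087627, 0.        , 0.        , 0.        , 0.        ]), 'R': array([[ 0.8376824 ,  0.54585089, -0.01830304],
       [ 0.39226474, -0.62462574, -0.67525629],
       [-0.38002179,  0.55847067, -0.73735605]]), 't': array([-497.24058482, -143.5253109 , 1430.99533341])}
{'fx': 417.4755276497411, 'fy': 417.4755276497411, 'cx': 284.8232235561898, 'cy': 203.6205989963964, 'D': array([-0.0697024,  0.       ,  0.       ,  0.       ,  0.       ]), 'R': array([[-7.37962905e-04, -9.99993356e-01,  3.56984113e-03],
       [-9.92244226e-01,  2.88498275e-04, -1.24303311e-01],
       [ 1.24301455e-01, -3.63388549e-03, -9.92237846e-01]]), 't': array([  55.49575197,  570.84395536, 1230.02075985])}
{'time': 0.1, 'qpos': array([ 1.12289013e+00,  2.21132364e-01,  1.52753021e+00,  1.31590665e-05,
        1.39468879e+00, -1.26115670e-01]), 'qvel': array([ 7.39751779e-04, -2.13068662e-04, -3.12783082e-03,  8.26872578e-05,
       -1.24465312e-03,  1.35452348e-03]), 'joint_efforts': array([ 1.83727236e-03, -4.98243892e+01, -3.90545833e+01, -2.12805007e-04,
        5.62264962e-03, -3.74710635e-05]), 'eef_pos': array([197.43298535, 592.41286366, 230.30012485]), 'tcp_rot': array([-5.03211003e-01, -3.10051127e+00,  2.64338237e-03]), 'contact_force': array([-0.47908878, -0.05556193,  0.15761839]), 'ft_torque': array([-0.01341214,  0.00910526, -0.02614388]), 'grip_force': 0.0, 'finger_gap': 85.61236115906301}
```

View pics/top0.png

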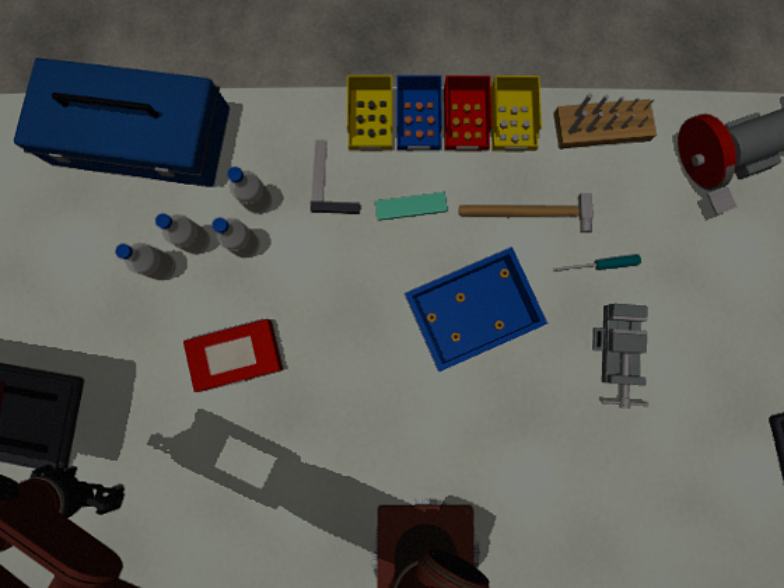

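View pics/scene0.png

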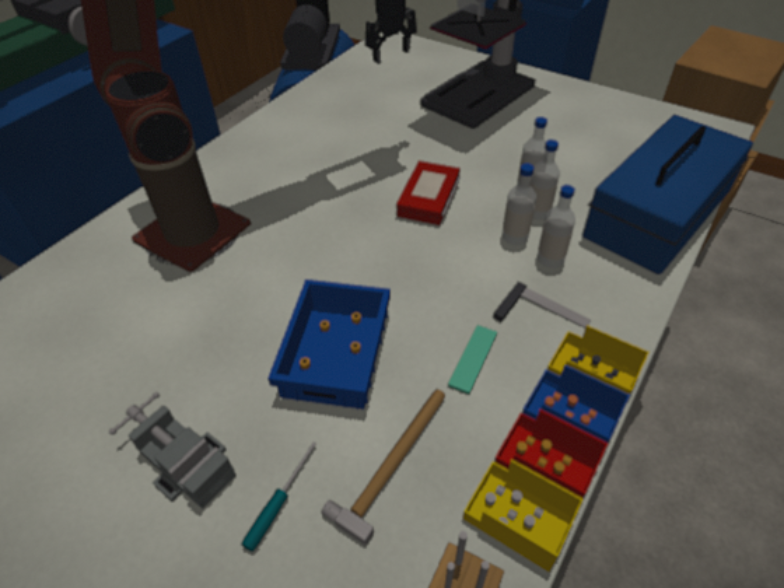

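The tote's rim corners in the top view are at about (405,293), (513,249), (547,323) and (439,370). The vice is at (625,350), on the tote's right, so the target is corner_right. The bit case is on the left, and the bottles are far to the upper left. Next I'll measure the tote and the vice.

```bash
cat > h.py <<'E'
import numpy as np, cv2
from scipy.spatial.transform import Rotation as Ro
def world(info,uv,z=None,depth=None):
    K=np.array([[info['fx'],0,info['cx']],[0,info['fy'],info['cy']],[0,0,1]])
    n=cv2.undistortPoints(np.array(uv,float).reshape(-1,1,2),K,info['D']).reshape(-1,2)
    r=np.c_[n,np.ones(len(n))]
    R,t=info['R'],info['t']
    if depth is None:
        w=r@R; c=-R.T@t; return c+w*((z-c[2])/w[:,2])[:,None]
    return (r*np.asarray(depth)[:,None]-t)@R
E
python3 - <<'E'
from h import *
from plant import cams
f=np.load("top0.npz");p,d=f['p'],f['d'];I=cams.camera_info("top")
v,u=np.mgrid[0:420,0:560]
W=world(I,np.c_[u.ravel(),v.ravel()],depth=d.ravel()).reshape(420,560,3)
def box(u0,u1,v0,v1): m=np.zeros((420,560),bool); m[int(v0/1.4):int(v1/1.4),int(u0/1.4):int(u1/1.4)]=1; return m
m=box(390,560,235,385)&(abs(W[...,2]-75)<8)
print("rim z",np.median(W[m][:,2]),m.sum()); r=cv2.minAreaRect(W[m][:,:2].astype(np.float32)); print(r,cv2.boxPoints(r))
print("px corners",world(I,np.array([[405,293],[513,249],[547,323],[439,370]])/1.4,z=75))
m=box(575,665,290,420)&(W[...,2]>12); r=cv2.minAreaRect(W[m][:,:2].astype(np.float32));print("vice",r,W[m].min(0),W[m].max(0))
for n,b in dict(case=(180,290,310,400),bot=(100,280,160,285)).items():
    m=box(*b)&(W[...,2]>20); print(n,W[m].min(0),W[m].max(0))
b,g,rr=[p[...,i].astype(int) for i in range(3)]
m=((rr-b>30)&box(405,550,250,370)).astype(np.uint8)
_,_,s,c=cv2.connectedComponentsWithStats(m); print(s[1:,4],world(I,c[1:],z=19))
E
```

```text
rim z 75.18893777379562 1195
((518.7874755859375, -105.13465881347656), (179.75070190429688, 250.87860107421875), 23.448814392089844) [[ 386.4184    -25.818714]
 [ 486.25043  -255.97873 ]
 [ 651.15656  -184.4506  ]
 [ 551.3245     45.70941 ]]
px corners [[ 549.18670879   42.27766262   75.        ]
 [ 642.96865033 -187.0713449    75.        ]
 [ 485.85622681 -254.76052008   75.        ]
 [ 389.24416662  -27.59004073   75.        ]]
vice ((450.50689697265625, -219.31271362304688), (540.4539794921875, 221.5073699951172), 81.23713684082031) [ 308.00307618 -490.15466461   12.00801406] [ 529.23716777   59.80045033 1291.23283209]
case [343.89158277  59.80045033  20.05028944] [ 497.48138403  517.65014226 1291.23283209]
bot [413.56420181  59.80045033  20.01007041] [ 856.16151882  737.85948364 1291.23283209]
[29 30 30 30 30] [[ 600.56669342 -176.32542421   19.        ]
 [ 546.4873289   -78.38741748   19.        ]
 [ 503.05147528  -15.55197238   19.        ]
 [ 486.43619665 -162.41793538   19.        ]
 [ 460.4380059   -67.21598053   19.        ]]
```

Rim size (180 x 251 measured against 179 x 249) and height (75.2) match the tote. It sits at (519,-105) with a yaw of 23.4°, and the vice is on its right. I'll grip the back rim at tote y=+60. That puts the TCP at about (571.5,-17,43) with tool y at 23.4°, and the way there is clear at z 230.

Request:
drive_tool --moves '[[[-0.5,-0.42,0],[0,0,0]],[[-1,-0.84,0],[0,0,0]],[[-1,-0.84,0],[0,0,0]]]' --fingers 1

```text
time: 0.48
eef_pos: [267.5, 478.6, 230.7]
tcp_rot: [0.509, 3.1, -0.003]
contact_force: [-0.5, 0.0, 0.7]
finger_gap: 85.1
grip_force: 0.0
```

Request:
drive_tool --moves '[[[-0.5,-0.42,0],[0,0,0]],[[-1,-0.84,0],[0,0,0]],[[-1,-0.84,0],[0,0,0]]]'

```text
time: 0.85
eef_pos: [335.7, 368.1, 231.2]
tcp_rot: [0.51, 3.1, -0.001]
contact_force: [-1.1, 0.1, -0.7]
finger_gap: 85.3
grip_force: 0.0
```

Request:
drive_tool --moves '[[[-0.5,-0.42,0],[0,0,0]],[[-1,-0.84,0],[0,0,0]],[[-1,-0.84,0],[0,0,0]]]'

```text
time: 1.23
eef_pos: [404.0, 257.3, 231.3]
tcp_rot: [0.51, 3.1, -0.0]
contact_force: [-0.9, 0.1, -0.4]
finger_gap: 85.5
grip_force: 0.0
```

Request:
drive_tool --moves '[[[-0.5,-0.42,0],[0,0,0]],[[-1,-0.84,0],[0,0,0]],[[-1,-0.84,0],[0,0,0]]]'

```text
time: 1.6
eef_pos: [472.2, 146.5, 231.2]
tcp_rot: [0.508, 3.1, 0.0]
contact_force: [0.3, 0.2, 0.5]
finger_gap: 85.6
grip_force: 0.0
```

Request:
drive_tool --moves '[[[-0.5,-0.42,0],[0,0,0.1]],[[-1,-0.84,0],[0,0,0.2]],[[-1,-0.84,0],[0,0,0.3]],[[-1,-0.84,0],[0,0,0.4]],[[-1,-0.84,0],[0,0,0.535]],[[-1,-0.84,0],[0,0,0.535]]]'

```text
time: 2.35
eef_pos: [539.0, 38.7, 231.1]
tcp_rot: [-1.721, -2.627, -0.001]
contact_force: [0.6, 0.0, -0.4]
finger_gap: 85.3
grip_force: 0.0
```

```bash
cat >> h.py <<'E'
def tomove(s,P,R):
    "move numbers from state s to TCP pose P,R"
    R0=Ro.from_rotvec(s['tcp_rot'])
    return R0.inv().apply(np.array(P)-s['eef_pos'])/100, (R0.inv()*R).as_rotvec()/(np.pi/2)
yaw=np.radians(23.45)
C=np.array([518.8,-105.1,0]); T=Ro.from_euler('z',yaw)
# tool y along +tote x, z down => x_tool = y x z
def graspR():
    y=T.apply([1,0,0]); z=np.array([0,0,-1.]); return Ro.from_matrix(np.c_[np.cross(y,z),y,z])
G=C+T.apply([83.5,60,43])
E
python3 - <<'E'
from h import *
from plant import readout
s=readout.sense(); print(s['time'],s['eef_pos'],s['qpos'],Ro.from_rotvec(s['tcp_rot']).as_matrix().round(3),G)
print(tomove(s,G,graspR()))
E
```

```text
2.35 [539.02100314  38.67496056 231.05617497] [-7.49246577e-02  1.87224854e-02  1.74733767e+00  9.60465609e-04
  1.37618196e+00 -4.86200873e-01] [[-0.4    0.917 -0.001]
 [ 0.917  0.4    0.001]
 [ 0.001 -0.    -1.   ]] [571.52662502 -16.82682732  43.        ]
(array([-0.64080924,  0.07643627,  1.87982443]), array([-8.59666151e-05, -7.23466164e-04,  1.15257230e-03]))
```

Request:
drive_tool --moves '[[[-0.4,0.05,0.2],[0,0,0]],[[-0.64,0.08,0.5],[0,0,0]],[[-0.64,0.08,0.9],[0,0,0]],[[-0.64,0.08,0.9],[0,0,0]]]'

```text
time: 2.85
eef_pos: [569.1, -17.6, 137.5]
tcp_rot: [-1.716, -2.622, 0.004]
contact_force: [0.3, 0.6, 0.6]
finger_gap: 85.4
grip_force: 0.0
```

```bash
python3 - <<'E'
from h import *
from plant import readout,cams
s=readout.sense(); I=cams.camera_info("wrist"); p,d=cams.snapshot("wrist")
K=np.array([[I['fx'],0,I['cx']],[0,I['fy'],I['cy']],[0,0,1]])
for x,y in [(-89.5,-124.5),(-89.5,124.5),(89.5,124.5),(89.5,-124.5)]:
    pass
pts=[C+T.apply([x,y,75]) for x,y in [(77.5,112.5),(77.5,-112.5),(89.5,124.5),(89.5,-124.5),(83.5,60),(77.5,60),(89.5,60)]]
uv=cv2.projectPoints(np.array(pts),cv2.Rodrigues(I['R'])[0],I['t'],K,I['D'])[0].reshape(-1,2)
print(uv)
for q in uv:
    if np.all(np.abs(q)<2000): cv2.drawMarker(p,tuple(int(round(a)) for a in q),(0,255,0),0,8,1)
cv2.imwrite("pics/wrist1.png",cv2.resize(p,(784,588)))
print(s['eef_pos'],tomove(s,G,graspR()))
E
```

```text
[[268.19349252 149.00242822]
 [269.56837743 429.56511169]
 [288.63260281 128.45816799]
 [284.09498561 439.82511907]
 [277.92488876 231.94577919]
 [268.5270842  231.91566135]
 [287.32394046 231.97360059]]
[569.06858516 -17.55514154 137.49865802] (array([-0.00777883,  0.03160256,  0.94477386]), array([-0.00415589, -0.00310187,  0.00167021]))
```

View pics/wrist1.png

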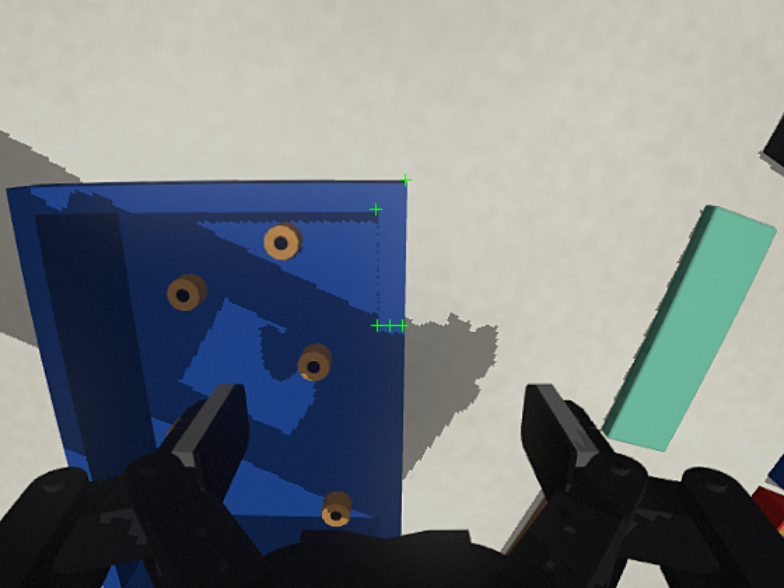

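The predicted rim points land on the actual rim, with the corner at (405,180) and the grip line at x 377–403, y 325. No spacer is under the fingers higher than the floor. I'll descend and grip.

Request:
drive_tool --moves '[[[-0.01,0.03,0.4],[0,0,0]],[[-0.01,0.03,0.7],[0,0,0]],[[-0.01,0.03,0.9],[0,0,0]],[[-0.01,0.03,0.94],[0,0,0]],[[-0.01,0.03,0.94],[0,0,0]]]'

```text
time: 3.52
eef_pos: [576.0, -18.9, 48.5]
tcp_rot: [1.723, 2.625, 0.001]
contact_force: [0.2, -0.4, 0.5]
finger_gap: 85.4
grip_force: 0.0
```

Request:
drive_tool --moves '[[[0,0,0],[0,0,0]],[[0,0,0],[0,0,0]],[[0,0,0],[0,0,0]],[[0,0,0],[0,0,0]],[[0,0,0],[0,0,0]],[[0,0,0],[0,0,0]],[[0,0,0],[0,0,0]],[[0,0,0],[0,0,0]]]' --fingers 0 --grip_force 100

```text
time: 4.53
eef_pos: [574.4, -19.4, 47.8]
tcp_rot: [-1.724, -2.625, 0.002]
contact_force: [-4.3, -2.3, 6.3]
finger_gap: 10.3
grip_force: 97.8
```

```bash
cat >> h.py <<'E'
def tip(theta,lift=0):
    "TCP pose with tote tipped by theta deg about its front right bottom corner"
    a=T.apply(np.array([1,-1,0])/2**.5); Q=Ro.from_rotvec(np.radians(theta)*a)
    piv=C+T.apply([-81.5,-116.5,0])
    return Q,piv
E
python3 - <<'E'
from h import *
from plant import readout
s=readout.sense(); print(s['time'],s['eef_pos'],s['finger_gap'],s['qpos'].round(2))
R0=Ro.from_rotvec(s['tcp_rot'])
for th in range(3,43,3):
    Q,piv=tip(th); P=piv+Q.apply(s['eef_pos']-piv)+[0,0,1]
    m=tomove(s,P,Q*R0); print(th,m[0].round(3),m[1].round(3),P.round(0))
E
```

```text
4.525 [574.38134829 -19.38751408  47.78479339] 10.332101312006861 [-0.17  0.31  1.8  -0.    1.04 -0.58]
3 [-0.02  -0.02  -0.135] [-0.024  0.024 -0.   ] [573. -22.  61.]
6 [-0.045 -0.045 -0.258] [-0.047  0.047 -0.   ] [572. -25.  74.]
9 [-0.074 -0.074 -0.38 ] [-0.071  0.071 -0.   ] [571. -29.  86.]
12 [-0.107 -0.108 -0.499] [-0.094  0.094 -0.   ] [569. -34.  98.]
15 [-0.145 -0.146 -0.615] [-0.118  0.118 -0.   ] [567. -39. 109.]
18 [-0.188 -0.189 -0.728] [-0.141  0.142 -0.   ] [565. -44. 121.]
21 [-0.234 -0.235 -0.838] [-0.165  0.165 -0.   ] [562. -50. 132.]
24 [-0.284 -0.286 -0.945] [-0.188  0.189 -0.   ] [560. -57. 142.]
27 [-0.339 -0.34  -1.048] [-0.212  0.212 -0.   ] [557. -64. 153.]
30 [-0.397 -0.398 -1.146] [-0.235  0.236 -0.   ] [554. -72. 162.]
33 [-0.458 -0.46  -1.24 ] [-0.259  0.26  -0.001] [551. -80. 172.]
36 [-0.523 -0.525 -1.329] [-0.283  0.283 -0.001] [547. -88. 181.]
39 [-0.591 -0.593 -1.414] [-0.306  0.307 -0.001] [544. -97. 189.]
42 [-0.663 -0.664 -1.493] [-0.33   0.33  -0.001] [ 540. -106.  197.]
```

Request:
drive_tool --moves '[[[-0.01,-0.01,-0.07],[-0.012,0.012,0]],[[-0.02,-0.02,-0.135],[-0.024,0.024,0]],[[-0.032,-0.032,-0.197],[-0.035,0.035,0]],[[-0.045,-0.045,-0.258],[-0.047,0.047,0]],[[-0.059,-0.059,-0.32],[-0.059,0.059,0]],[[-0.074,-0.074,-0.38],[-0.071,0.071,0]],[[-0.09,-0.09,-0.44],[-0.082,0.082,0]],[[-0.107,-0.108,-0.499],[-0.094,0.094,0]],[[-0.126,-0.127,-0.557],[-0.106,0.106,0]],[[-0.145,-0.146,-0.615],[-0.118,0.118,0]],[[-0.145,-0.146,-0.615],[-0.118,0.118,0]]]'

```text
time: 5.9
eef_pos: [567.6, -38.9, 109.3]
tcp_rot: [-1.683, -2.56, -0.396]
contact_force: [0.5, -0.8, -4.9]
finger_gap: 10.3
grip_force: 97.9
```

```bash
cat > st.py <<'E'
from h import *
from plant import readout,cams
import sys
s=readout.sense(); print(s['time'],s['eef_pos'].round(1),s['finger_gap'],s['qpos'].round(2),s['contact_force'].round(1),s['ft_torque'].round(2))
R0=graspR(); G0=np.array([574.4,-19.4,47.8])
Rn=Ro.from_rotvec(s['tcp_rot']); dv=(Rn*R0.inv()).as_rotvec(); print("tilt",np.degrees(np.linalg.norm(dv)),T.inv().apply(dv).round(3))
for th in sys.argv[2:]:
    Q,piv=tip(float(th)); m=tomove(s,piv+Q.apply(G0-piv)+[0,0,1],Q*R0); print(th,m[0].round(3),m[1].round(3))
p,d=cams.snapshot("top"); q,e=cams.snapshot("scene")
a=cv2.resize(p[150:290,270:470],(560,392)); b=cv2.resize(q[170:330,140:300],(400,400))[:392]
im=np.hstack([a,b]); cv2.imwrite(sys.argv[1],cv2.resize(im,(800,int(392*800/960))))
E
python3 st.py pics/t15.png 15 18 21 24 27 30 33 36 39
```

```text
5.9 [567.6 -38.9 109.3] 10.34027879840221 [-0.36  0.18  1.84  0.29  1.13 -0.9 ] [ 0.5 -0.8 -4.9] [ 0.04 -0.13  0.01]
tilt 15.040042584224185 [ 0.185 -0.186 -0.002]
15 [ 0.006 -0.006 -0.   ] [ 0.001  0.    -0.001]
18 [-0.014 -0.025 -0.125] [-0.023  0.024 -0.001]
21 [-0.038 -0.05  -0.249] [-0.046  0.047 -0.001]
24 [-0.068 -0.079 -0.37 ] [-0.07   0.071 -0.001]
27 [-0.101 -0.112 -0.489] [-0.093  0.095 -0.001]
30 [-0.139 -0.15  -0.606] [-0.117  0.118 -0.001]
33 [-0.182 -0.192 -0.719] [-0.14   0.142 -0.001]
36 [-0.228 -0.238 -0.829] [-0.164  0.165 -0.001]
39 [-0.279 -0.288 -0.936] [-0.188  0.189 -0.001]
```

View pics/t15.png

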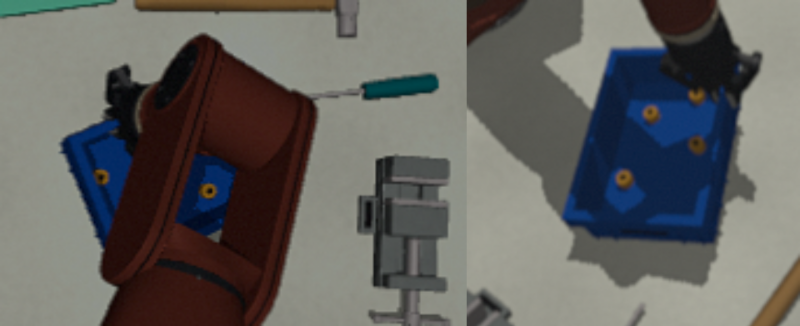

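The tote follows the tool at 15°, and in the scene view the spacers at (651,114), (697,95), (697,145) and (623,178) haven't slid yet. The vice is well clear. I'll keep tipping, to 36°.

Request:
drive_tool --moves '[[[-0.006,-0.012,-0.062],[-0.012,0.012,0]],[[-0.014,-0.025,-0.125],[-0.023,0.024,0]],[[-0.026,-0.037,-0.187],[-0.035,0.035,0]],[[-0.038,-0.05,-0.249],[-0.046,0.047,0]],[[-0.053,-0.064,-0.31],[-0.058,0.059,0]],[[-0.068,-0.079,-0.37],[-0.07,0.071,0]],[[-0.084,-0.095,-0.43],[-0.082,0.083,0]],[[-0.101,-0.112,-0.489],[-0.093,0.095,0]],[[-0.12,-0.131,-0.548],[-0.105,0.106,0]],[[-0.139,-0.15,-0.606],[-0.117,0.118,0]],[[-0.16,-0.171,-0.663],[-0.129,0.13,0]],[[-0.182,-0.192,-0.719],[-0.14,0.142,0]],[[-0.205,-0.215,-0.774],[-0.152,0.153,0]],[[-0.228,-0.238,-0.829],[-0.164,0.165,0]],[[-0.228,-0.238,-0.829],[-0.164,0.165,0]],[[-0.228,-0.238,-0.829],[-0.164,0.165,0]],[[-0.228,-0.238,-0.829],[-0.164,0.165,0]]]'

```text
time: 8.12
eef_pos: [547.2, -87.1, 180.3]
tcp_rot: [-1.577, -2.402, -0.913]
contact_force: [0.1, 0.4, -4.9]
finger_gap: 10.3
grip_force: 98.4
```

```bash
python3 st.py pics/t36.png 36 39 42 45; python3 - <<'E'
from plant import cams
import cv2
p,d=cams.snapshot("wrist"); cv2.imwrite("pics/w36.png",cv2.resize(p,(784,588)))
E
```

```text
8.125 [547.2 -87.1 180.3] 10.320951937786246 [-0.66  0.15  1.84  0.61  1.4  -1.25] [ 0.1  0.4 -4.9] [-0.43  0.01  0.03]
tilt 35.95333637698708 [ 0.445 -0.443 -0.   ]
36 [-0.007 -0.    -0.011] [-0.001 -0.    -0.   ]
39 [-0.027 -0.021 -0.136] [-0.024  0.023 -0.   ]
42 [-0.052 -0.045 -0.259] [-0.048  0.047 -0.   ]
45 [-0.081 -0.075 -0.38 ] [-0.072  0.071 -0.   ]
```

View pics/t36.png

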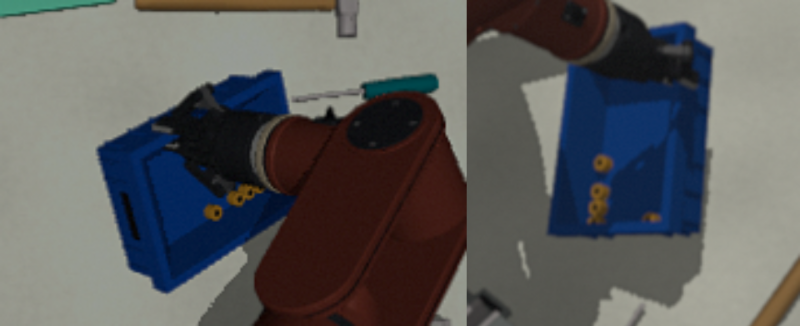

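View pics/w36.png

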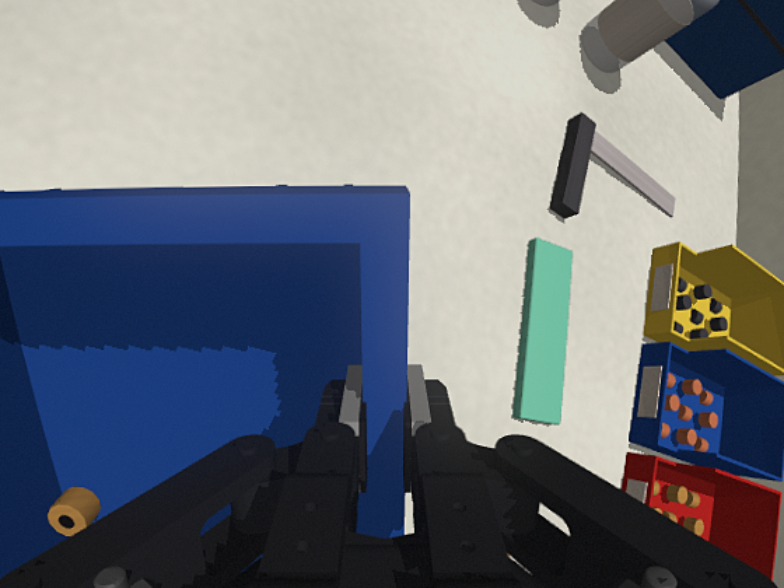

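In the scene view, four spacers lie along the front wall at (603,163), (599,190), (596,205) and (597,215). One is still on the right wall at (652,217). The target corner is near (560,230), so I'll tip further, to 45°, and hold.

Request:
drive_tool --moves '[[[-0.017,-0.01,-0.075],[-0.012,0.012,0]],[[-0.027,-0.021,-0.136],[-0.024,0.023,0]],[[-0.04,-0.033,-0.198],[-0.036,0.035,0]],[[-0.052,-0.045,-0.259],[-0.048,0.047,0]],[[-0.066,-0.06,-0.32],[-0.06,0.059,0]],[[-0.081,-0.075,-0.38],[-0.072,0.071,0]],[[-0.081,-0.075,-0.38],[-0.072,0.071,0]],[[-0.081,-0.075,-0.38],[-0.072,0.071,0]],[[-0.081,-0.075,-0.38],[-0.072,0.071,0]],[[-0.081,-0.075,-0.38],[-0.072,0.071,0]]]'

```text
time: 9.52
eef_pos: [536.2, -116.3, 204.7]
tcp_rot: [-1.518, -2.313, -1.123]
contact_force: [-0.5, -0.8, -5.3]
finger_gap: 10.2
grip_force: 98.4
```

```bash
sed -i 's/^a=cv2.*/b=cv2.resize(q[160:300,160:290],(743,600*743\/\/743)); cv2.imwrite(sys.argv[1],cv2.resize(q[165:300,165:300],(600,600),interpolation=cv2.INTER_CUBIC)); np.savez("s.npz",q=q,e=e); sys.exit()/' st.py; python3 st.py pics/t45.png 45
```

```text
9.525 [ 536.2 -116.3  204.7] 10.238228441305548 [-0.78  0.19  1.81  0.71  1.53 -1.36] [-0.5 -0.8 -5.3] [-0.56  0.16  0.03]
tilt 45.05044580472282 [ 0.556 -0.556 -0.   ]
45 [-0.    -0.001  0.   ] [ 0. -0. -0.]
```

View pics/t45.png

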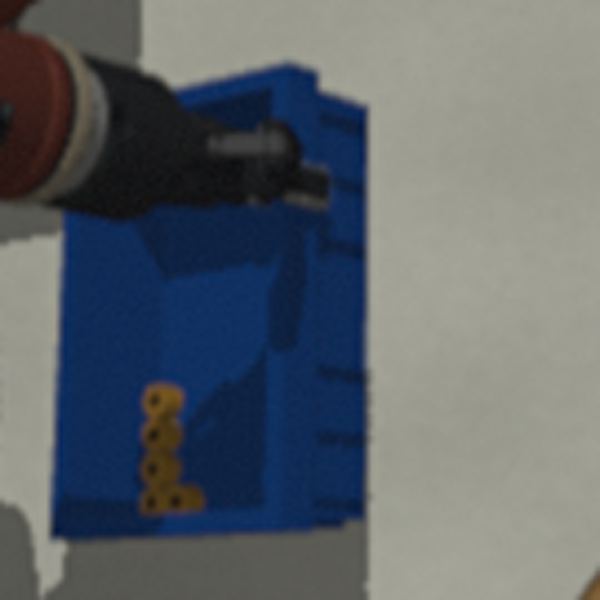

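Four spacers now form a touching row on the front wall, from (155,400) down to the corner at (152,500). The fifth sits beside the corner at (180,500). I'll hold briefly, then check that nothing moves and that they measure close to the corner.

Request:
drive_tool --moves '[[[0,0,0],[0,0,0]],[[0,0,0],[0,0,0]],[[0,0,0],[0,0,0]],[[0,0,0],[0,0,0]],[[0,0,0],[0,0,0]],[[0,0,0],[0,0,0]]]'

```text
time: 10.38
eef_pos: [536.1, -116.6, 204.6]
tcp_rot: [-1.519, -2.312, -1.124]
contact_force: [-0.1, 0.1, -5.0]
finger_gap: 10.2
grip_force: 98.4
```

```bash
python3 - <<'E'
from h import *
from plant import cams,readout
I=cams.camera_info("scene"); q0=np.load("s.npz")['q']; q,e=cams.snapshot("scene")
print("max moved diff",np.abs(q.astype(int)-q0)[165:300,165:300].mean())
s=readout.sense(); Rn=Ro.from_rotvec(s['tcp_rot']); Q=Rn*graspR().inv(); 
G0=np.array([574.4,-19.4,47.8])
px=np.array([[158,400],[163,435],[156,468],[152,500],[178,500]])*135/600+165
dep=e[px[:,1].round().astype(int),px[:,0].round().astype(int)]
W=world(I,px,depth=dep)
tote=T.inv().apply(Q.inv().apply(W-s['eef_pos'])+G0-C); print("in tote frame",tote.round(0))
f=np.load("top0.npz")['p'];p,_=cams.snapshot("top")
z=cams.snapshot("scene")[0]; z0=np.load("scene0.npz")['p']
dif=(np.abs(z.astype(int)-z0).max(2)>40).astype(np.uint8)*255
cv2.imwrite("pics/diff.png",np.hstack([cv2.resize(z,(400,300)),cv2.cvtColor(cv2.resize(dif,(400,300)),8)]))
E
```

```text
max moved diff 1.1078006401463192
in tote frame [[ -60.  -43.   19.]
 [ -58.  -64.   16.]
 [ -61.  -83.   18.]
 [ -61. -101.   20.]
 [ 760. -161.  778.]]
```

View pics/diff.png

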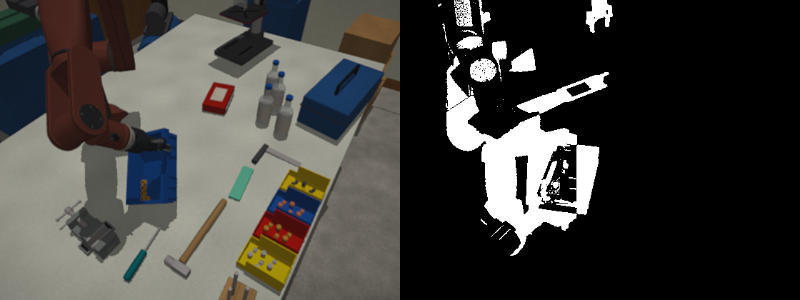

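The spacers are at rest against the front and right walls: the row is at tote x about -60, y -43 to -101, with the fifth beside it. In the difference image, only the arm, the tote and their shadows have changed. I'm handing the job in.

```bash
python3 -c "
from plant import env; print(env.close_job())"
```

```text
the job is handed in; nothing more can be done
None
```

The blue tote is held by its back rim, tipped 45° and steady, with all five spacers resting together in the front right corner on the vice side: four in a touching row along the front wall and the fifth beside them; nothing else was moved.

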